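# Fasten the quick-release clamp on an exhaust duct joint

### The job

Fasten the clamp that joins the two exhaust duct sections on the bench: bring its wire loop over the hooked keeper on the other half of the band and draw it in under the hook while the lever is still up, then press the lever down flat until it snaps over centre and stays shut on its own, and let go. It is a light sheet-metal clamp, so feel your way: press no harder than the latch needs, never strain the lever, the loop or the band, and leave the glassware and tools around it where they are.

Things in the scene. Friction and masses are not known exactly. Their poses are not given: they have to be found in the camera images.
- duct: Two 160 mm sheet-metal duct sections end to end in bolted-down saddles (308 mm long, axis 105 mm up), a steel clamp band round the joint, 36 mm wide, 174 mm across. Origin on the bench under the joint; z up, y along the duct, x across it from the sprung half of the band (keeper, at -x) to the fixed half (lever; its end points to +x when shut). The latch is on top at y = 0, all its axes along y.
- jaw (a joint): The sprung half of the band, hinged under the duct, in rad: 0 = band closed, 0.068 = sprung fully open, as at the start (the keeper is then 12 mm further to -x and 3 mm lower than when closed). A stiff spring: 20 N at the keeper just start to close it, 60 N are on it when closed. Drawing it in is the latch's work.
- lever (a joint): The latch lever, in rad: 0 = flat down (shut, on its stop), growing as its end is raised and laid over to -x, up to 2.5. At the start 1.8 to 2.4. Light friction (0.04 N m) holds it where it is left. With the loop hooked it comes under load at about 1.7; pressing square on its pad takes up to 12 N, most between 1.5 and 1; near 0 it passes over centre and stays; released earlier it springs back.
- lever_pivot (a point): Centre of the lever's pivot, fixed, 206 mm above the bench and 3 mm to -x of the duct's axis.
- lever_pad (a point): Where to press: on the lever face that is on top when shut (and faces -x when raised), middle line, 51 mm from the pivot, 10 mm short of the end. The lever is a steel strip 28 mm wide and 3 mm thick, straight for 32 mm from the pivot, then bent 34 degrees towards the duct. Shut, this point is 48 mm to +x of the duct's axis, 201 mm above the bench, with 20 mm of air under the lever's end.
- loop_pivot (a point): Where the wire loop is pivoted on the lever: middle line, 18 mm from the lever's pivot towards the lever's end. So stiff (0.018 N m) that the loop stays at the angle it is left at and then turns along with the lever.
- loop_bar (a point): Middle of the loop's cross bar (centre of the wire). The loop is a rigid U of 5 mm round steel wire: bar along y, 42 mm wide outside, 32 mm inside; two legs run 55 mm from the bar to the loop's pivot, one on each side of the lever. At the start it stands in the air over the keeper. It can be gripped across the two ends of its bar; moving the bar takes the lever along.
- keeper (a point): Centre of the bar's seat on the sprung half (y = 0; moves with it; axes as the duct's when closed). A hook 20 mm wide, open to -x: foot 26 mm wide, its top 6 mm below this point, reaching 16 mm to -x; post face 2.5 mm to +x; rounded lip with underside 2.5 mm above, 4 mm thick, reaching 2.5 mm to -x. The bar must go down outside the lip to the foot, then in under the lip to the post.
- flask_a_c (a point): Stoppered glass volumetric flask 170 mm tall, 62 mm in diameter; its centre, half-way up. Stands beside the duct. Leave alone.
- flask_b_c (a point): Stoppered glass volumetric flask 150 mm tall, 54 mm in diameter; half-way up. Leave alone.
- wash_bottle_c (a point): White wash bottle with a red collar and spout, 68 mm in diameter, 176 mm tall; half-way up. Leave alone.
- sample_bottle_c (a point): Small white bottle, 36 mm in diameter, 65 mm tall; half-way up. Leave alone.
- beaker_c (a point): Glass beaker 68 mm in diameter, 85 mm tall; half-way up. Stands beside the duct. Leave alone.
- pipette_c (a point): White pipette lying on the bench, about 220 mm long; its middle. Leave alone.
- screwdriver_grip (a point): Screwdriver with a black handle, 190 mm long, lying on the bench at the foot of the duct, on the keeper's side; the middle of its handle. Leave alone.

How it is judged:
By the outcome, as a careful person would: the job done as asked, in the order asked, and still so for the second after the job is handed in, with the robot touching nothing.
It also fails if it takes over 64 s, if anything falls off the work surface, if the arm or the gripper's body presses on something with over 40 N, if the wrist force passes 120 N, or if a joint passes its speed limit or range.

### The arm

A 6-joint arm with a two-finger parallel gripper is mounted at the origin on the work surface. World frame = base frame: x ahead of the robot, y to its left, z up, the work surface at z = 0. Lengths are in m, angles in rad, forces in N, time in s.
With the tool pointing down it reaches from about 0.275 to 0.85 m from the base axis. Payload 19 kg.
Tool frame: the origin (TCP) lies at the centre of the arm's flange, where the gripper is bolted on; the fingertips stand 173 mm ahead of it and the grasp point (between the pads) lies 155 mm ahead of it; z points along the fingers, y is the direction in which the jaws open and shut (so a half turn about z gives the same grasp; the last joint's range is limited). The gripper opens to 85 mm and grips with 20 to 120 N. Pads are 22 mm wide; open, the fingers measure 114 mm over their backs; the gripper's body (76 mm by 85 mm) begins 54 mm behind the grasp point. The pads swing forward as they close: fully open they stand 13 mm farther back than shut.
Start: joints at [1.095, 0.15, 1.437, -0, 1.554, -0.134], TCP at [0.193, 0.542, 0.405] pointing down, gripper open.
Joint ranges: [-2.8, 2.8], [-0.68, 2.1], [0.12, 2.68], [-1.39, 4.53], [0.16, 2.79], [-2.81, 2.81]. Speed limits (rad/s): [1.89, 1.89, 2.22, 3.01, 3.01, 3.01].

### API

Orientations are given as a unit quaternion [x, y, z, w].
In Python, from plant import r gives the robot as it stands.
- The arm moves only by the shell command python3 -m crank 'ROWS' [FORCE]. ROWS is JSON, a list of rows, each a list of 5 numbers: the shift along the tool's x, y, z scaled (see below), then the turn about the tool's z scaled (see below), then the gripper command: -1 is shut, 1 is fully open, values between are in proportion. A call has 1 to 5 rows; each row shifts and turns the commanded pose from where the row before left it, along the tool's axes as they then stand; what a row does not reach is not made up. The controller multiplies each number of a shift by 0.04 m and each number of a turn by 6 degrees. A row lasts 1/8 s, in which the tool goes at most 62.5 mm and 10.7 degrees, less where a joint would pass 70% of its speed; a pose out of reach is approached as far as the arm can. A call with a number of a shift or a turn outside -1 to 1 is refused whole. A call with a gripper value outside its range is refused whole. The fingers move at their own pace and stop on an object; FORCE is the grip in N (left out, the last holds). Time passes only in rows, so rows that do not move let the fingers close. It gives the time, the measured TCP pose, the force and the opening at its end, in the units of the state.
- r.get_state(): the state, without advancing time (a new reading comes with each control period).
- r.read_camera(name): name is "scene" or "top" or "wrist"; returns (picture, depth): 400x640x3 uint8, blue, green, red; 400x640 float32, m along the optical axis (not along the pixel's ray), 0 where there is no reading.
- r.calibration(name): a dict with "fx", "fy", "cx", "cy" (pixels), "D" ([k1, k2, p1, p2, k3] as OpenCV has them; the pictures are not rectified), "world_from_camera" (4x4, takes a point from camera to world coordinates). Camera axes: x right, y down, z forward; pixel columns grow to the right and rows downward; lengths in m; the calibration is good to about 2 mm. A picture is of the moment at which its call begins: read the wrist's pose just before it. calibration takes no time and is no camera call; for the wrist camera it gives the pose at the moment of the call.
- r.job_done(): hands the job in, once; it reports no verdict.
The state is a dict: "time": time; "joint_positions": joint angles; "joint_velocities": joint speeds; "tau": joint torques, N m; "eef_pos": TCP position; "eef_rot": TCP orientation; "contact_force": force on the tool from outside, world axes, zero at the start; "wrist_torque": the same for the moment, N m; "finger_gap": finger opening in m.
Only numpy, scipy, OpenCV 4.12 (cv2) and the standard library are available. Lean on these libraries where they do the work, as an engineer would, in place of code of your own. Each camera call takes 0.05 s, during which the arm holds its last target. There are 200 camera calls.

## Working session

There is one attempt and no reset: what is moved stays moved. The work goes in short steps, Python scripts to look and compute and a shell command to move; the robot and the scene stay as the last step left them, time stands still between calls to the robot, and variables do not carry over. Pictures are saved under pics/ and viewed, on a budget of 10 in all, crops included, one or two more only if the job needs it, and the job is handed in when it is done.

```bash
ls; mkdir -p pics; python3 - <<'E'
from plant import r
import cv2,numpy as np
s=r.get_state(); print(s)
for n in("scene","top"):
    im,d=r.read_camera(n); cv2.imwrite(f"pics/{n}0.png",im); np.save(f"pics/{n}0.npy",d)
    c=r.calibration(n); print(n,c)
E
```

```text
pics
{'time': 0.0, 'joint_positions': array([ 1.09503705e+00,  1.51005748e-01,  1.43800245e+00,  1.16725277e-05,
        1.55381083e+00, -1.33989891e-01]), 'joint_velocities': array([ 0.00045076,  0.00018134, -0.00073269, -0.00215573, -0.00038998,
       -0.00177822]), 'tau': array([ 2.07949495e-03, -7.13037944e+01, -5.70887303e+01,  2.89279396e-04,
        8.55361082e-03,  8.16783040e-05]), 'eef_pos': array([0.19271265, 0.54171484, 0.40407831]), 'eef_rot': array([ 1.70054291e-01,  9.85434504e-01, -5.83159195e-04, -1.89629145e-04]), 'contact_force': array([-0.087036  , -0.80836306, -0.60595211]), 'wrist_torque': array([ 0.05583643,  0.01391714, -0.0439412 ]), 'finger_gap': 0.08559341842605066}
scene {'fx': 498.9229539515459, 'fy': 498.9229539515459, 'cx': 323.57873612261693, 'cy': 194.7761929219445, 'D': array([-0.14343909,  0.        ,  0.        ,  0.        ,  0.        ]), 'world_from_camera': array([[ 0.63442852,  0.64150281, -0.43124772,  1.13991097],
       [ 0.77292698, -0.5331078 ,  0.34406389, -0.46749766],
       [-0.00918357, -0.55160694, -0.83405362,  1.21649509],
       [ 0.        ,  0.        ,  0.        ,  1.        ]])}
top {'fx': 386.88429619919884, 'fy': 386.88429619919884, 'cx': 321.56262863762635, 'cy': 201.66443114429643, 'D': array([-0.01993451,  0.        ,  0.        ,  0.        ,  0.        ]), 'world_from_camera': array([[ 0.03406321, -0.9786862 ,  0.20251672,  0.3850367 ],
       [-0.99941822, -0.03370286,  0.00522858, -0.00481935],
       [ 0.00170825, -0.202577  , -0.97926485,  1.15337451],
       [ 0.        ,  0.        ,  0.        ,  1.        ]])}
```

View pics/scene0.png

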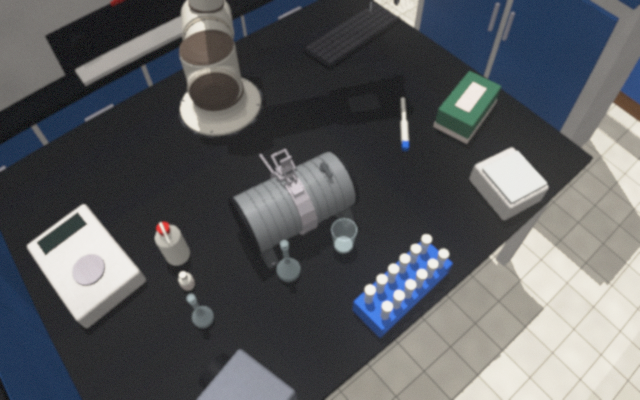

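View pics/top0.png

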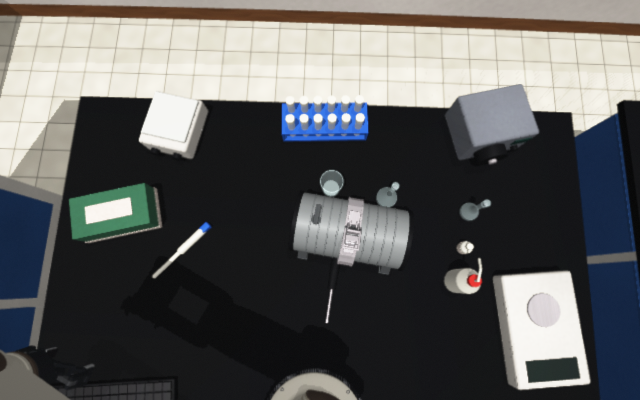

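```bash
cat > h.py <<'E'
import numpy as np,cv2
from plant import r
def cloud(n,d,c):
    K=np.array([[c['fx'],0,c['cx']],[0,c['fy'],c['cy']],[0,0,1]])
    v,u=np.mgrid[0:400,0:640]
    p=cv2.undistortPointsIter(np.stack([u,v],-1).reshape(-1,1,2).astype(np.float64),K,c['D'],None,None,(3,30,1e-9)).reshape(400,640,2)
    P=np.dstack([p*d[...,None],d]); T=c['world_from_camera']
    W=P@T[:3,:3].T+T[:3,3]; W[d<=0]=np.nan
    return W
def proj(c,X):
    K=np.array([[c['fx'],0,c['cx']],[0,c['fy'],c['cy']],[0,0,1]])
    Ti=np.linalg.inv(c['world_from_camera'])
    X=np.atleast_2d(X)
    return cv2.projectPoints(X.astype(float),cv2.Rodrigues(Ti[:3,:3])[0],Ti[:3,3],K,c['D'])[0].reshape(-1,2)
E
python3 - <<'E'
from h import *
from scipy.optimize import least_squares
for n in("top","scene"):
    d=np.load(f"pics/{n}0.npy"); c=r.calibration(n); W=cloud(n,d,c)
    if n=="top": ctr=W[225,325]; print("c",ctr,W[300,100],W[330,250])
    m=(np.hypot(W[...,0]-ctr[0],W[...,1]-ctr[1])<.27)&(W[...,2]>.12)&(W[...,2]<.2)
    P=W[m]; print(n,len(P))
    def f(q):
        x0,y0,a,h=q  # axis along (-sin a, cos a)
        dx=(P[:,0]-x0)*np.cos(a)+(P[:,1]-y0)*np.sin(a)
        return np.hypot(dx,P[:,2]-h)-.08
    s=least_squares(f,[ctr[0],ctr[1],0.1,.105],loss='soft_l1',f_scale=.003)
    q=s.x; along=-(P[:,0]-q[0])*np.sin(q[2])+(P[:,1]-q[1])*np.cos(q[2])
    ok=abs(s.fun)<.01
    print(q,np.median(abs(s.fun)),np.percentile(along[ok],[0,.5,1,99,99.5,100]))
    t=np.percentile(along[ok],[.3,99.7]).mean(); print("origin",q[0]-np.sin(q[2])*t,q[1]+np.cos(q[2])*t)
    # high points (latch)
    m=(np.hypot(W[...,0]-ctr[0],W[...,1]-ctr[1])<.2)&(W[...,2]>.2)
    v,u=np.where(m); print("high n",len(v)); 
    H=W[m]; o=np.array([q[0]-np.sin(q[2])*t,q[1]+np.cos(q[2])*t])
    D=H[:,:2]-o; ca,sa=np.cos(q[2]),np.sin(q[2])
    L=np.c_[D@[ca,sa],D@[-sa,ca],H[:,2]]
    i=np.argsort(-L[:,2])
    for k in i[::max(1,len(i)//40)]: print(u[k],v[k],(L[k]*1000).round())
E
```

```text
c [ 0.5254709  -0.01037157  0.18500338] [0.30924804 0.6353779  0.00124847] [nan nan nan]
top 6917
[ 0.72118194  1.24451003 -0.14619164  0.10549835] 0.0015010750343130014 [-1.49178887 -1.49007175 -1.48863517 -1.18711034 -1.1857686  -1.18375256]
origin 0.5262901266760521 -0.07910484211097546
high n 258
349 229 [-22.  10. 267.]
358 232 [-25. -11. 266.]
348 229 [-22.  13. 265.]
352 230 [-23.   3. 264.]
350 230 [-23.   8. 263.]
347 229 [-22.  15. 260.]
352 232 [-25.   2. 250.]
343 246 [-61.  17. 248.]
356 249 [-62. -14. 247.]
354 249 [-63. -10. 247.]
355 248 [-60. -12. 246.]
348 248 [-63.   4. 246.]
355 233 [-26.  -6. 245.]
342 245 [-59.  19. 245.]
356 250 [-64. -15. 243.]
349 232 [-25.   8. 243.]
354 233 [-25.  -4. 242.]
359 244 [-49. -20. 241.]
348 232 [-25.  10. 240.]
344 240 [-46.  16. 237.]
343 236 [-36.  20. 236.]
358 240 [-39. -16. 234.]
344 234 [-31.  19. 234.]
343 234 [-31.  21. 232.]
345 232 [-25.  17. 231.]
344 231 [-23.  20. 230.]
348 228 [-14.  11. 229.]
359 234 [-24. -17. 228.]
356 229 [-13.  -8. 226.]
345 226 [-10.  19. 225.]
360 229 [-11. -18. 224.]
351 228 [-12.   4. 223.
[... 891 characters left out ...]

276 162 [-45. -15. 234.]
275 164 [-42. -20. 232.]
276 165 [-40. -18. 230.]
293 168 [-10.  13. 228.]
292 168 [-12.  12. 227.]
291 165 [-23.  14. 226.]
278 169 [-29. -19. 225.]
289 166 [-24.   9. 225.]
290 171 [ -9.   4. 224.]
283 174 [-10. -15. 224.]
292 167 [-18.  15. 223.]
291 170 [-12.   8. 222.]
288 171 [-13.   1. 221.]
292 171 [ -9.   9. 221.]
287 173 [-11.  -4. 220.]
284 171 [-20.  -7. 219.]
284 175 [-10. -13. 218.]
294 173 [ -4.  12. 216.]
289 173 [-13.   2. 212.]
286 178 [ -4. -11. 211.]
287 174 [-15.  -2. 209.]
294 177 [  1.   8. 208.]
288 176 [-10.  -3. 207.]
296 176 [  0.  15. 206.]
290 182 [  8.  -7. 205.]
286 181 [ -1. -13. 204.]
288 177 [-10.  -3. 203.]
290 176 [-11.   3. 201.]
```

```bash
cat >> h.py <<'E'
from scipy.spatial.transform import Rotation as Ro
import json,os
A=-0.146; O=np.array([0.527,-0.081])
if os.path.exists('frame.json'): A,*o=json.load(open('frame.json')); O=np.array(o)
ca,sa=np.cos(A),np.sin(A)
def loc(W): # world->duct mm
    W=np.asarray(W); D=W[...,:2]-O
    return np.stack([D@[ca,sa],D@[-sa,ca],W[...,2]],-1)*1000
def wor(L):
    L=np.asarray(L)/1000.; return np.stack([O[0]+L[...,0]*ca-L[...,1]*sa,O[1]+L[...,0]*sa+L[...,1]*ca,L[...,2]],-1)
def where():
    s=r.get_state(); R=Ro.from_quat(s['eef_rot']).as_matrix()
    yaw=np.degrees(np.arctan2(R[1,1],R[0,1])-(A+np.pi/2))
    f=s['contact_force']; fl=[f[0]*ca+f[1]*sa,-f[0]*sa+f[1]*ca,f[2]]
    print("t",round(s['time'],2),"tcp local",loc(s['eef_pos']).round(1),"yaw of jaws vs duct y",round(yaw,2),"F local",np.round(fl,1),"gap",round(s['finger_gap']*1000,1))
    return s,R
def go(L):
    s,R=where(); d=R.T@(wor(L)-s['eef_pos'])
    print("tool units",(d/.04).round(2))
E
python3 -c "
from h import *
c=r.calibration('wrist');s,R=where()
T=np.eye(4);T[:3,:3]=R;T[:3,3]=s['eef_pos'];print((np.linalg.inv(T)@c['world_from_camera']).round(3),c['fx'])
go([-90,0,500])"
```

```text
t 0.1 tcp local [-421.3  567.4  404.2] yaw of jaws vs duct y -11.22 F local [-0.5 -0.1 -0.2] gap 85.3
[[-0.    -0.951 -0.309  0.08 ]
 [ 1.    -0.001  0.     0.001]
 [-0.    -0.309  0.951  0.031]
 [ 0.     0.     0.     1.   ]] 301.8635799589705
t 0.1 tcp local [-421.3  567.4  404.2] yaw of jaws vs duct y -11.22 F local [-0.5 -0.1 -0.2] gap 85.3
tool units [-10.88 -12.31  -2.38]
```

```bash
python3 -m crank '[[0,0,-1,-1,1],[0,0,-1,-0.87,1],[-0.58,-1,-0.4,0,1],[-0.58,-1,0,0,1],[-0.58,-1,0,0,1]]' >/dev/null; python3 -m crank '[[-0.58,-1,0,0,1],[-0.58,-1,0,0,1],[-0.58,-1,0,0,1],[-0.58,-1,0,0,1],[-0.58,-1,0,0,1]]' >/dev/null;python3 -m crank '[[-0.58,-1,0,0,1],[-0.58,-1,0,0,1],[-0.58,-1,0,0,1],[-0.58,-1,0,0,1],[-0.58,-1,0,0,1]]'; python3 -c "
from h import *
go([-90,0,480])"
```

```text
time: 1.98
eef_pos: [0.4157, -0.0182, 0.5006]
eef_rot: [0.073, 0.997, -0.0, -0.0]
contact_force: [1.2, 1.5, 0.5]
finger_gap: 0.0857
t 1.98 tcp local [-119.2   46.   500.6] yaw of jaws vs duct y -0.01 F local [1.  1.7 0.5] gap 85.7
tool units [-0.73 -1.15  0.51]
```

```bash
python3 -m crank '[[0,-0.6,0.5,0,1],[0,-0.55,0.5,0,1],[0,0,0,0,1],[0,0,0,0,1]]'; python3 - <<'E'
from h import *
where(); c=r.calibration('wrist'); im,d=r.read_camera('wrist'); np.save('pics/w1.npy',d); np.save('pics/w1im.npy',im)
np.save('pics/w1T.npy',c['world_from_camera'])
cv2.imwrite('pics/w1.png',cv2.resize(im,(800,500),interpolation=cv2.INTER_CUBIC))
E
```

```text
time: 2.48
eef_pos: [0.4089, -0.0618, 0.4613]
eef_rot: [0.073, 0.997, 0.0, 0.0]
contact_force: [-0.3, 0.1, 0.3]
finger_gap: 0.085
t 2.48 tcp local [-119.7    1.8  461.3] yaw of jaws vs duct y -0.0 F local [-0.3  0.1  0.3] gap 85.0
```

View pics/w1.png

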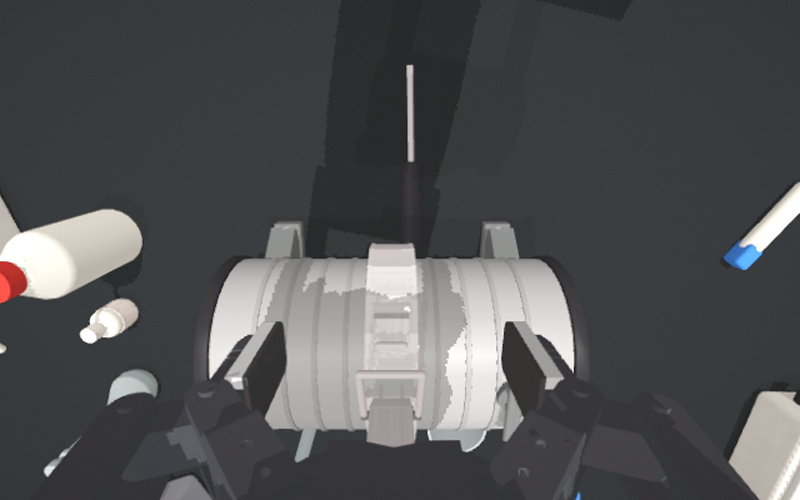

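```bash
python3 - <<'E'
from h import *
c=r.calibration('wrist'); c['world_from_camera']=np.load('pics/w1T.npy')
L=loc(cloud('w',np.load('pics/w1.npy'),c))
for u in (298,305,313,322):
    print('col',u)
    print([(v,)+tuple(L[v,u].round().astype(int)) for v in range(225,356,2 if u in(313,305) else 3)])
v=299; print('row299',[(u,)+tuple(L[v,u].round().astype(int)) for u in range(278,346,2)])
v=275; print('row275',[(u,)+tuple(L[v,u].round().astype(int)) for u in range(278,346,2)])
im=np.load('pics/w1im.npy')[200:360,240:390]; cv2.imwrite('pics/w1c.png',cv2.resize(im,None,fx=5,fy=3.7,interpolation=cv2.INTER_CUBIC)) 
E
```

```text
col 298
[(225, np.int64(-83), np.int64(-14), np.int64(151)), (228, np.int64(-80), np.int64(-14), np.int64(153)), (231, np.int64(-78), np.int64(-14), np.int64(155)), (234, np.int64(-77), np.int64(-14), np.int64(159)), (237, np.int64(-75), np.int64(-14), np.int64(162)), (240, np.int64(-72), np.int64(-14), np.int64(163)), (243, np.int64(-71), np.int64(-13), np.int64(167)), (246, np.int64(-68), np.int64(-13), np.int64(167)), (249, np.int64(-66), np.int64(-13), np.int64(170)), (252, np.int64(-63), np.int64(-13), np.int64(171)), (255, np.int64(-68), np.int64(-12), np.int64(185)), (258, np.int64(-66), np.int64(-12), np.int64(187)), (261, np.int64(-57), np.int64(-13), np.int64(177)), (264, np.int64(-55), np.int64(-13), np.int64(179)), (267, np.int64(-53), np.int64(-13), np.int64(181)), (270, np.int64(-51), np.int64(-13), np.int64(183)), (273, np.int64(-48), np.int64(-13), np.int64(183)), (276, np.int64(-45), np.int64(-13), np.int64(184)), (279, np.int64(-42), np.int64(-13), np.int64(184)), (282, np.int64(-39), np.int64(-13), np.int64(185)), (285, np.int64(-37), np.int64(-13), np.int64(187)),
[... 13000 characters left out ...]
 np.int64(7), np.int64(198)), (322, np.int64(-55), np.int64(9), np.int64(199)), (324, np.int64(-55), np.int64(11), np.int64(199)), (326, np.int64(-48), np.int64(13), np.int64(188)), (328, np.int64(-46), np.int64(15), np.int64(183)), (330, np.int64(-46), np.int64(17), np.int64(184)), (332, np.int64(-46), np.int64(19), np.int64(185)), (334, np.int64(-40), np.int64(21), np.int64(175)), (336, np.int64(-41), np.int64(23), np.int64(175)), (338, np.int64(-41), np.int64(25), np.int64(176)), (340, np.int64(-41), np.int64(27), np.int64(176)), (342, np.int64(-40), np.int64(29), np.int64(174)), (344, np.int64(-40), np.int64(31), np.int64(175))]<stdin>:7: RuntimeWarning: invalid value encountered in cast
```

View pics/w1c.png

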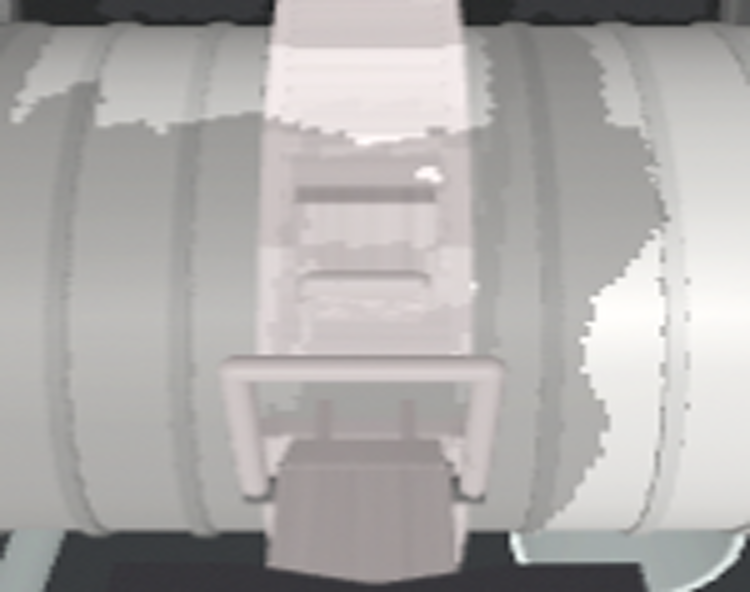

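```bash
python3 - <<'E'
from h import *
c=r.calibration('wrist'); c['world_from_camera']=np.load('pics/w1T.npy')
L=loc(cloud('w',np.load('pics/w1.npy'),c))
T=L-np.array([-119.7,1.8,461.3]); T[...,0]*=-1; T[...,2]*=-1  # tool frame
for v in range(340,400,6): print(v,[tuple(T[v,u].round().astype(int)) if np.isfinite(T[v,u,0]) else None for u in (230,260,290,313,340,370,400)])
m=(abs(T[...,1])>25)&(abs(T[...,1])<62)&(T[...,2]>60)&(T[...,2]<185)&(abs(T[...,0])<60)
for a,b in((60,90),(90,100),(100,110),(110,120),(120,130),(130,140),(140,150),(150,157),(157,165),(165,185)):
    k=m&(T[...,2]>=a)&(T[...,2]<b)
    if k.any(): print(a,b,k.sum(),'x',T[k][:,0].min().round(),T[k][:,0].max().round(),'|y|',abs(T[k][:,1]).min().round(),abs(T[k][:,1]).max().round())
E
```

```text
340 [(np.int64(-161), np.int64(-90), np.int64(289)), (np.int64(-162), np.int64(-58), np.int64(290)), (np.int64(-160), np.int64(-25), np.int64(289)), (np.int64(-93), np.int64(0), np.int64(216)), (np.int64(-161), np.int64(28), np.int64(290)), (np.int64(-157), np.int64(59), np.int64(285)), (np.int64(-161), np.int64(92), np.int64(289))]
346 [(np.int64(-335), np.int64(-151), np.int64(461)), (np.int64(-335), np.int64(-97), np.int64(462)), (np.int64(-335), np.int64(-44), np.int64(462)), (np.int64(-92), np.int64(0), np.int64(209)), (np.int64(-334), np.int64(46), np.int64(461)), (np.int64(-276), np.int64(86), np.int64(400)), (np.int64(-336), np.int64(154), np.int64(462))]
352 [(np.int64(-348), np.int64(-152), np.int64(460)), (np.int64(-349), np.int64(-98), np.int64(462)), (np.int64(10), np.int64(-6), np.int64(101)), (np.int64(-93), np.int64(0), np.int64(205)), (np.int64(11), np.int64(8), np.int64(100)), (np.int64(-278), np.int64(84), np.int64(391)), (np.int64(-348), np.int64(155), np.int64(461))]
358 [(np.int64(-364), np.int64(-154), np.int64(462)), (np.int64(-362), np.int64(-99), np.int64(46
[... 1758 characters left out ...]
64(18), np.int64(20), np.int64(82))]
394 [(np.int64(19), np.int64(-18), np.int64(79)), (np.int64(20), np.int64(-11), np.int64(79)), (np.int64(11), np.int64(-5), np.int64(86)), (np.int64(11), np.int64(0), np.int64(86)), (np.int64(10), np.int64(7), np.int64(87)), (np.int64(20), np.int64(13), np.int64(79)), (np.int64(19), np.int64(20), np.int64(79))]
60 90 3665 x 3.0 19.0 |y| 25.0 62.0
90 100 4518 x -9.0 19.0 |y| 25.0 62.0
100 110 5727 x -13.0 18.0 |y| 29.0 62.0
110 120 2074 x -12.0 15.0 |y| 38.0 62.0
120 130 1518 x -8.0 13.0 |y| 41.0 58.0
130 140 1623 x -11.0 12.0 |y| 41.0 58.0
140 150 1305 x -11.0 13.0 |y| 41.0 57.0
150 157 680 x -12.0 12.0 |y| 41.0 57.0
157 165 154 x -10.0 11.0 |y| 41.0 48.0
```

```bash
python3 -m crank '[[-0.66,-0.03,0,0,1],[-0.67,0,0,0,1],[0,0,0.48,0,1],[0,0,0.48,0,1],[0,0,0.48,0,1]]' >/dev/null; python3 -m crank '[[0,0,0,0,1],[0,0,0,0,0.3]]' 20; python3 -c "
from h import *
go([-66.5,.7,403.5])"
```

```text
time: 3.4
eef_pos: [0.4615, -0.0707, 0.4043]
eef_rot: [0.073, 0.997, -0.0, 0.001]
contact_force: [0.1, 0.8, 1.3]
finger_gap: 0.0697
t 3.4 tcp local [-66.3   0.7 404.3] yaw of jaws vs duct y 0.04 F local [-0.   0.8  1.3] gap 69.7
tool units [0.   0.   0.02]
```

```bash
python3 -m crank '[[0,0,0,0,0.1],[0,0,0,0,0.1],[0,0,0,0,-0.1],[0,0,0,0,-0.3],[0,0,0,0,-0.3]]' 20; python3 - <<'E'
from h import *
where(); im,d=r.read_camera('wrist'); cv2.imwrite('pics/w2.png',cv2.resize(im[180:400,170:470],None,fx=2.6,fy=2.6,interpolation=cv2.INTER_CUBIC))
c=r.calibration('wrist');s,_=where();L=loc(cloud('w',d,c));T=L-loc(s['eef_pos']); T[...,0]*=-1; T[...,2]*=-1
m=(abs(T[...,1])>22)&(abs(T[...,1])<35)&(T[...,2]>145)&(T[...,2]<180)&(abs(T[...,0])<15)
print(np.percentile(T[m][:,2],[50,90,98,100]))
E
```

```text
time: 4.03
eef_pos: [0.4612, -0.0712, 0.4032]
eef_rot: [0.073, 0.997, -0.0, -0.0]
contact_force: [-4.5, -1.1, 2.2]
finger_gap: 0.0408
t 4.03 tcp local [-6.660e+01  2.000e-01  4.032e+02] yaw of jaws vs duct y -0.01 F local [-4.3 -1.8  2.2] gap 40.8
t 4.08 tcp local [-6.660e+01  2.000e-01  4.031e+02] yaw of jaws vs duct y -0.01 F local [-4.2 -4.3  2.8] gap 40.1
[154.44692325 163.4698935  166.69827957 168.65650848]
```

View pics/w2.png

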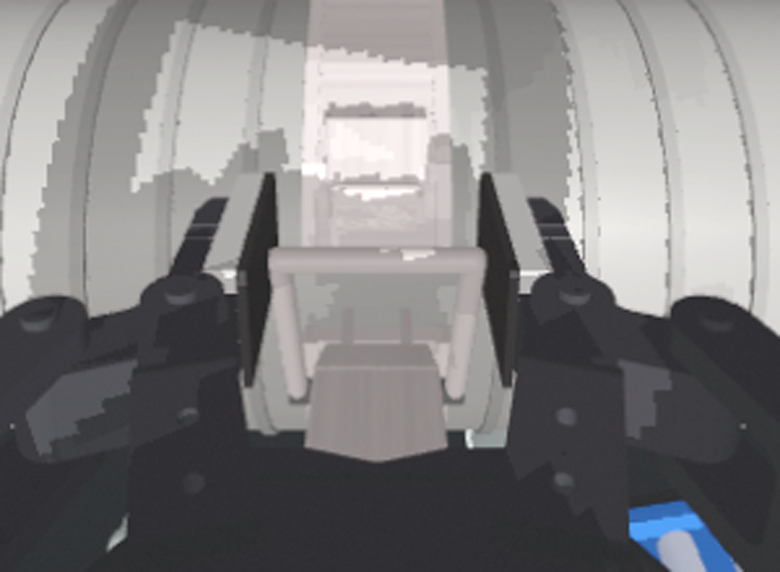

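```bash
python3 -m crank '[[0,0,0,0,-0.3],[-0.02,0,0.2,0,-0.3],[-0.02,0,0.2,0,-0.3],[-0.03,0,0.2,0,-0.3],[-0.03,0,0.2,0,-0.3]]'; python3 -c "
from h import *
where()"
```

```text
time: 4.7
eef_pos: [0.4652, -0.0717, 0.3708]
eef_rot: [0.073, 0.997, -0.0, -0.0]
contact_force: [-1.3, -2.9, 2.1]
finger_gap: 0.0404
t 4.7 tcp local [-6.250e+01  2.000e-01  3.708e+02] yaw of jaws vs duct y -0.0 F local [-0.9 -3.1  2.1] gap 40.4
```

```bash
python3 -m crank '[[0,0,0.12,0,-0.3],[0,0,0.1,0,-0.3],[0,0,0.05,0,-0.3],[0,0,0,0,-0.3]]'; cat > bar.py <<'E'
from h import *
import sys
s,_=where(); c=r.calibration('wrist'); im,d=r.read_camera('wrist'); L=loc(cloud('w',d,c))
t=loc(s['eef_pos'])
for u0 in (-17,0.5,17):
    m=(abs(L[...,1]-u0)<4)&(L[...,0]>-85)&(L[...,0]<-38)&(L[...,2]>180)&(L[...,2]<225)
    P=L[m]; h=np.c_[P[:,0].round(),P[:,2].round()]
    q,n=np.unique(np.floor(P[:,0]/1.5)*1.5,return_counts=True)
    print('y',u0,[(float(a),float(np.median(P[np.floor(P[:,0]/1.5)*1.5==a][:,2]).round(1))) for a in q])
if len(sys.argv)>1: cv2.imwrite(sys.argv[1],cv2.resize(im[130:400,170:470],None,fx=2.2,fy=2.2,interpolation=cv2.INTER_CUBIC))
E
python3 bar.py pics/w3.png
```

```text
time: 5.2
eef_pos: [0.4653, -0.0717, 0.3604]
eef_rot: [0.073, 0.997, -0.0, 0.0]
contact_force: [0.3, -5.4, 2.2]
finger_gap: 0.0398
t 5.2 tcp local [-6.240e+01  2.000e-01  3.604e+02] yaw of jaws vs duct y 0.0 F local [ 1.1 -5.3  2.2] gap 39.8
y -17 [(-75.0, 211.7), (-73.5, 211.2), (-72.0, 212.0), (-70.5, 209.4), (-69.0, 213.1), (-67.5, 209.6), (-66.0, 202.4), (-64.5, 203.2), (-63.0, 203.8), (-61.5, 204.4), (-60.0, 205.3), (-58.5, 205.8), (-57.0, 206.5), (-55.5, 206.5), (-54.0, 207.0), (-52.5, 208.3), (-51.0, 208.4), (-49.5, 208.7), (-48.0, 208.8), (-46.5, 208.7), (-45.0, 209.7), (-43.5, 209.6), (-42.0, 210.7), (-40.5, 212.0), (-39.0, 212.2)]
y 0.5 [(-69.0, 184.2), (-67.5, 186.0), (-66.0, 187.0), (-64.5, 201.9), (-63.0, 194.9), (-61.5, 186.9), (-60.0, 186.6), (-58.5, 186.5), (-57.0, 197.9), (-55.5, 199.0), (-54.0, 199.5), (-52.5, 199.6), (-51.0, 199.4), (-49.5, 199.8), (-48.0, 199.8), (-46.5, 200.1), (-45.0, 199.9), (-43.5, 199.5)]
y 17 [(-69.0, 183.7), (-67.5, 186.5), (-66.0, 201.7), (-64.5, 202.7), (-63.0, 203.4), (-61.5, 203.7), (-60.0, 204.5), (-58.5, 205.1), (-57.0, 205.5), (-55.5, 205.5), (-54.0, 206.1), (-52.5, 207.5), (-51.0, 208.3), (-49.5, 208.7), (-48.0, 208.5), (-46.5, 209.2), (-45.0, 209.6), (-43.5, 209.8), (-42.0, 209.2), (-40.5, 211.3), (-39.0, 211.7)]
```

```bash
python3 -m crank '[[-0.03,0,0.08,0,-0.3],[-0.02,0,0.08,0,-0.3],[0,0,0.05,0,-0.3],[0,0,0,0,-0.3]]'; python3 bar.py pics/w4.png
```

```text
time: 5.75
eef_pos: [0.4672, -0.0719, 0.3517]
eef_rot: [0.073, 0.997, -0.0, -0.0]
contact_force: [-1.1, -5.2, 1.1]
finger_gap: 0.0404
t 5.75 tcp local [-6.050e+01  3.000e-01  3.517e+02] yaw of jaws vs duct y 0.0 F local [-0.3 -5.3  1.1] gap 40.4
y -17 [(-73.5, 202.3), (-72.0, 206.5), (-70.5, 208.0), (-69.0, 212.8), (-67.5, 209.4), (-66.0, 212.5), (-64.5, 212.5), (-63.0, 194.6), (-61.5, 195.1), (-60.0, 196.7), (-58.5, 198.2), (-57.0, 199.1), (-55.5, 201.4), (-54.0, 201.1), (-52.5, 201.2), (-51.0, 201.2), (-49.5, 201.3), (-48.0, 184.7), (-46.5, 202.3), (-45.0, 203.4), (-43.5, 204.8), (-42.0, 205.9), (-40.5, 206.7), (-39.0, 207.3)]
y 0.5 [(-69.0, 184.5), (-67.5, 186.1), (-66.0, 186.2), (-64.5, 186.3), (-63.0, 192.3), (-61.5, 193.6), (-60.0, 194.3), (-58.5, 193.9), (-57.0, 198.4), (-55.5, 199.1), (-54.0, 199.1), (-52.5, 187.9), (-51.0, 198.8), (-49.5, 199.8), (-48.0, 200.0), (-46.5, 200.2), (-45.0, 199.9)]
y 17 [(-69.0, 183.1), (-67.5, 186.3), (-66.0, 186.1), (-64.5, 186.3), (-63.0, 193.3), (-61.5, 194.5), (-60.0, 195.1), (-58.5, 195.9), (-57.0, 196.9), (-55.5, 197.9), (-54.0, 199.0), (-52.5, 199.6), (-51.0, 200.7), (-49.5, 201.3), (-48.0, 201.4), (-46.5, 202.4), (-45.0, 204.0), (-43.5, 204.0), (-42.0, 205.8), (-40.5, 206.7), (-39.0, 206.9)]
```

```bash
python3 -m crank '[[0,0,0.025,0,-0.3],[-0.05,0,0,0,-0.3],[-0.05,0,0,0,-0.3],[0,0,0,0,-0.3]]'; python3 bar.py;  python3 -m crank '[[-0.04,0,0,0,-0.3],[0,0,0,0,-0.3]]'; python3 bar.py pics/w5.png
```

```text
time: 6.3
eef_pos: [0.4709, -0.0725, 0.3504]
eef_rot: [0.073, 0.997, 0.0, -0.001]
contact_force: [-3.4, -4.9, 1.2]
finger_gap: 0.0406
t 6.3 tcp local [-5.670e+01  3.000e-01  3.504e+02] yaw of jaws vs duct y 0.0 F local [-2.7 -5.4  1.2] gap 40.6
y -17 [(-70.5, 224.7), (-69.0, 203.1), (-67.5, 205.3), (-66.0, 211.1), (-64.5, 211.7), (-63.0, 206.3), (-61.5, 212.0), (-60.0, 193.2), (-58.5, 193.8), (-57.0, 194.8), (-55.5, 194.9), (-54.0, 197.1), (-52.5, 199.4), (-51.0, 199.8), (-49.5, 199.6), (-48.0, 200.4), (-46.5, 200.9), (-45.0, 201.4), (-43.5, 202.6), (-42.0, 203.3), (-40.5, 204.8), (-39.0, 205.0)]
y 0.5 [(-70.5, 185.7), (-69.0, 184.0), (-67.5, 185.9), (-66.0, 186.0), (-64.5, 186.4), (-63.0, 186.4), (-61.5, 186.4), (-60.0, 190.3), (-58.5, 192.1), (-57.0, 193.7), (-55.5, 198.4), (-54.0, 199.4), (-52.5, 199.6), (-51.0, 198.9), (-49.5, 199.9), (-48.0, 200.0), (-46.5, 200.3), (-45.0, 200.0), (-43.5, 199.7)]
y 17 [(-69.0, 185.4), (-67.5, 186.0), (-66.0, 186.2), (-64.5, 186.1), (-63.0, 186.3), (-61.5, 186.8), (-60.0, 191.4), (-58.5, 192.9), (-57.0, 193.4), (-55.5, 193.3), (-54.0, 195.4), (-5
[... 697 characters left out ...]
(-42.0, 202.5), (-40.5, 203.6), (-39.0, 204.1)]
y 0.5 [(-70.5, 186.6), (-69.0, 184.4), (-67.5, 186.0), (-66.0, 186.1), (-64.5, 186.2), (-63.0, 186.3), (-61.5, 186.5), (-60.0, 186.6), (-58.5, 190.5), (-57.0, 192.6), (-55.5, 198.1), (-54.0, 199.2), (-52.5, 199.6), (-51.0, 199.8), (-49.5, 200.0), (-48.0, 199.9), (-46.5, 199.9), (-45.0, 200.0), (-43.5, 199.5)]
y 17 [(-69.0, 185.0), (-67.5, 185.7), (-66.0, 186.0), (-64.5, 186.1), (-63.0, 186.0), (-61.5, 186.4), (-60.0, 186.2), (-58.5, 191.8), (-57.0, 192.6), (-55.5, 192.9), (-54.0, 192.8), (-52.5, 195.6), (-51.0, 196.8), (-49.5, 197.5), (-48.0, 198.7), (-46.5, 198.8), (-45.0, 200.7), (-43.5, 201.4), (-42.0, 202.5), (-40.5, 203.9), (-39.0, 195.4)]
```

```bash
python3 -m crank '[[-0.035,0,0,0,-0.3],[0,0,0,0,-0.3]]';  python3 -m crank '[[-0.03,0,0,0,-0.3],[0,0,0,0,-0.3]]'; python3 bar.py pics/w6.png
```

```text
time: 6.9
eef_pos: [0.4739, -0.0729, 0.3505]
eef_rot: [0.073, 0.997, 0.0, -0.001]
contact_force: [-4.2, -4.0, 0.8]
finger_gap: 0.0411
time: 7.15
eef_pos: [0.475, -0.0731, 0.3505]
eef_rot: [0.073, 0.997, 0.0, -0.001]
contact_force: [-5.5, -5.3, 1.3]
finger_gap: 0.0403
t 7.15 tcp local [-5.260e+01  3.000e-01  3.505e+02] yaw of jaws vs duct y -0.0 F local [-4.6 -6.   1.3] gap 40.3
y -17 [(-66.0, 203.1), (-64.5, 204.6), (-63.0, 207.6), (-61.5, 209.9), (-60.0, 211.3), (-58.5, 211.2), (-57.0, 207.8), (-55.5, 192.3), (-54.0, 193.7), (-52.5, 193.7), (-51.0, 195.6), (-49.5, 198.6), (-48.0, 199.6), (-46.5, 200.1), (-45.0, 200.0), (-43.5, 201.3), (-42.0, 201.0), (-40.5, 202.1), (-39.0, 203.4)]
y 0.5 [(-69.0, 184.2), (-67.5, 186.0), (-66.0, 186.0), (-64.5, 186.3), (-63.0, 186.4), (-61.5, 186.6), (-60.0, 186.6), (-58.5, 186.7), (-57.0, 187.3), (-55.5, 192.8), (-54.0, 199.1), (-52.5, 199.7), (-51.0, 199.7), (-49.5, 199.8), (-48.0, 199.9), (-46.5, 200.1), (-45.0, 200.0)]
y 17 [(-69.0, 184.6), (-67.5, 186.1), (-66.0, 186.0), (-64.5, 186.5), (-63.0, 186.6), (-61.5, 186.7), (-60.0, 186.8), (-58.5, 186.3), (-57.0, 186.8), (-55.5, 191.1), (-54.0, 192.5), (-52.5, 193.0), (-51.0, 194.6), (-49.5, 196.5), (-48.0, 197.2), (-46.5, 198.7), (-45.0, 198.9), (-43.5, 199.8), (-42.0, 200.6), (-40.5, 202.1), (-39.0, 202.8)]
```

View pics/w6.png

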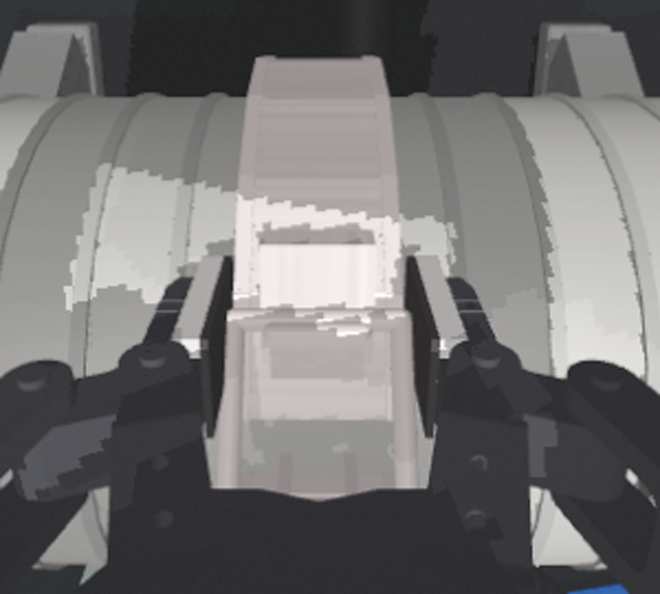

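```bash
python3 -m crank '[[-0.02,0,0,0,-0.3],[0,0,0,0,-0.3]]';python3 -m crank '[[-0.02,0,0,0,-0.3],[0,0,0,0,-0.3]]'; python3 -c "
from h import *
where()"
```

```text
time: 7.45
eef_pos: [0.4754, -0.0732, 0.3504]
eef_rot: [0.073, 0.997, 0.0, -0.002]
contact_force: [-12.7, -3.6, 4.3]
finger_gap: 0.0405
time: 7.7
eef_pos: [0.4761, -0.0732, 0.3503]
eef_rot: [0.073, 0.997, 0.0, -0.002]
contact_force: [-13.2, -3.4, 1.9]
finger_gap: 0.0405
t 7.7 tcp local [-5.140e+01  3.000e-01  3.503e+02] yaw of jaws vs duct y 0.01 F local [-12.6  -5.3   1.9] gap 40.5
```

```bash
python3 -m crank '[[0.012,0,0,0,-0.3],[0,0,0,0,0.2],[0,0,0,0,0.5],[0,0,0,0,0.5],[0,0,0,0,0.5]]' >/dev/null; python3 -m crank '[[0.2,0,-0.5,0,0.5],[0.5,0,-1,0,0.5],[0.6,0,-1,0,0.5],[0,0,0,0,0.5],[0,0,0,0,0.5]]'; python3 - <<'E'
from h import *
s,_=where(); c=r.calibration('wrist'); im,d=r.read_camera('wrist'); L=loc(cloud('w',d,c))
cv2.imwrite('pics/w7.png',cv2.resize(im[150:400,190:450],None,fx=2.4,fy=2.4,interpolation=cv2.INTER_CUBIC))
m=(abs(L[...,1])<13)&(L[...,0]>-60)&(L[...,0]<30)&(L[...,2]>203)&(L[...,2]<290)
P=L[m]; 
for a in range(203,290,4):
    k=(P[:,2]>=a)&(P[:,2]<a+4)
    if k.sum()>3: print(a,k.sum(),np.percentile(P[k][:,0],[5,50,95]).round(1))
E
```

```text
time: 8.95
eef_pos: [0.4251, -0.0657, 0.4503]
eef_rot: [0.073, 0.997, 0.0, -0.0]
contact_force: [-0.8, -0.1, -0.3]
finger_gap: 0.0642
t 8.95 tcp local [-1.031e+02  3.000e-01  4.503e+02] yaw of jaws vs duct y -0.0 F local [-0.8 -0.2 -0.3] gap 64.2
203 69 [-13.  -12.4 -11.8]
207 74 [-13.8 -13.2 -12.7]
211 70 [-14.9 -14.1 -13.5]
215 86 [-15.4 -14.9 -14.2]
219 77 [-16.5 -15.8 -15.1]
223 88 [-17.3 -16.6 -15.9]
227 93 [-18.  -17.3 -16.7]
231 113 [-18.7 -18.1 -17.5]
235 146 [-18.9 -18.1 -17.1]
239 205 [-18.6 -17.4 -15.6]
243 199 [-17.  -15.6 -14.2]
247 227 [-15.6 -14.  -12.6]
251 38 [-14.5 -13.2 -12.1]
```

View pics/w7.png

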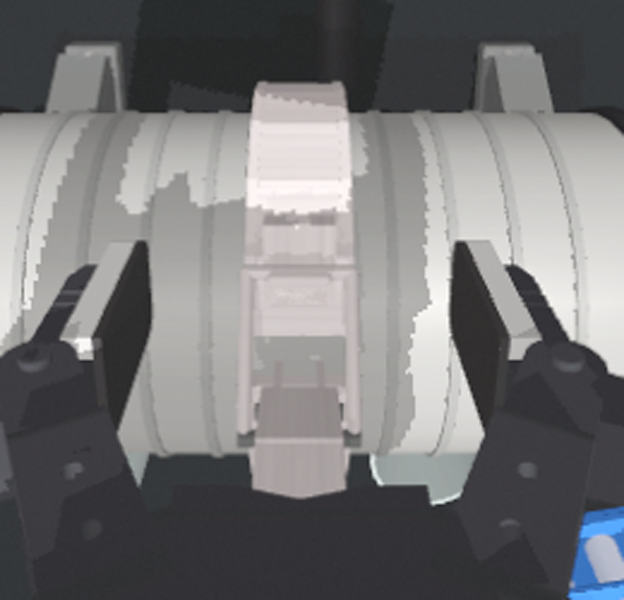

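```bash
cat > arc.py <<'E'
import numpy as np
P=np.array([-4,206.]);prev=None
for th in [1.77,1.7,1.6,1.5,1.4,1.3,1.2,1.1,1.0,.9,.8,.7,.6,.5,.4,.3,.2,.1,.05,0,-.03]:
    c,s=np.cos(th),np.sin(th); C=P+[51*c+5*s,51*s-5*c]
    w=11*np.clip((.75-th)/.35,-1,1) if th<1.1 else -11   # which bottom corner bears
    X=np.array([C[0]+w,C[1]+173])
    print(th,'pad',C.round(1),'tcp',X.round(1),'rows',None if prev is None else (((X-prev)/40)*[-1,-1]).round(3)); prev=X
E
python3 arc.py; python3 -m crank '[[0,0,0,0,-1],[-0.5,0,0,0,-1],[-0.7,0,0.2,0,-1],[-0.5,0,0.3,0,-1],[0,0,0,0,-1]]' 40;python3 -m crank '[[0,0,0,0,-1],[0,0,0,0,-1]]'; python3 -c "
from h import *
go([-30,0.5,430]);s=r.get_state();im,d=r.read_camera('wrist');L=loc(cloud('w',d,r.calibration('wrist')));T=L-loc(s['eef_pos']); T[...,0]*=-1; T[...,2]*=-1
m=(abs(T[...,1])<30)&(T[...,2]>120)&(T[...,2]<180)&(abs(T[...,0])<15)
for a in range(120,180,5):
    k=m&(T[...,2]>=a)&(T[...,2]<a+5)
    if k.any(): print(a,k.sum(),T[k].min(0).round(1),T[k].max(0).round(1))
"
```

```text
1.77 pad [ -9.2 257. ] tcp [-20.2 430. ] rows None
1.7 pad [ -5.6 257.2] tcp [-16.6 430.2] rows [-0.089 -0.006]
1.6 pad [ -0.5 257.1] tcp [-11.5 430.1] rows [-0.128  0.002]
1.5 pad [  4.6 256.5] tcp [ -6.4 429.5] rows [-0.127  0.015]
1.4 pad [  9.6 255.4] tcp [ -1.4 428.4] rows [-0.125  0.028]
1.3 pad [ 14.5 253.8] tcp [  3.5 426.8] rows [-0.122  0.04 ]
1.2 pad [ 19.1 251.7] tcp [  8.1 424.7] rows [-0.117  0.052]
1.1 pad [ 23.6 249.2] tcp [ 12.6 422.2] rows [-0.111  0.063]
1.0 pad [ 27.8 246.2] tcp [ 19.9 419.2] rows [-0.183  0.074]
0.9 pad [ 31.6 242.8] tcp [ 26.9 415.8] rows [-0.175  0.084]
0.8 pad [ 35.1 239.1] tcp [ 33.5 412.1] rows [-0.166  0.093]
0.7 pad [ 38.2 235. ] tcp [ 39.8 408. ] rows [-0.156  0.102]
0.6 pad [ 40.9 230.7] tcp [ 45.6 403.7] rows [-0.146  0.109]
0.5 pad [ 43.2 226.1] tcp [ 51.  399.1] rows [-0.135  0.115]
0.4 pad [ 44.9 221.3] tcp [ 55.9 394.3] rows [-0.123  0.12 ]
0.3 pad [ 46.2 216.3] tcp [ 57.2 389.3] rows [-0.032  0.124]
0.2 pad [ 47.  211.2] tcp [ 58.  384.2] rows [-0.019  0.127]
0.1 pad [ 47.2 206.1] tcp [ 58.2 379.1] rows [-0.007  0.128]
0.05 pad [ 4
[... 350 characters left out ...]
t: [0.073, 0.997, -0.0, 0.0]
contact_force: [1.0, 0.1, 0.1]
finger_gap: 0.0001
t 9.88 tcp local [-3.560e+01  3.000e-01  4.314e+02] yaw of jaws vs duct y -0.0 F local [1.  0.2 0.1] gap 0.1
tool units [-0.14  0.    0.03]
120 1610 [-11.5 -29.9 120. ] [ 14.6  30.  125. ]
125 1209 [-12.9 -29.3 125. ] [ 14.5  29.9 130. ]
130 323 [-10.  -20.4 130. ] [ 14.1  22.1 135. ]
135 579 [-11.3  -5.6 135. ] [ 12.2  13.9 140. ]
140 352 [  6.2 -12.8 140. ] [ 12.1  14.4 145. ]
145 340 [  5.8 -12.9 145. ] [ 12.3  14.3 149.9]
150 323 [  6.3 -12.7 150. ] [ 11.9  14.4 155. ]
155 295 [  6.2 -12.8 155. ] [ 11.9  14.4 160. ]
160 256 [  6.2 -12.5 160.1] [ 12.   14.1 165. ]
165 124 [  6.5 -10.5 165. ] [ 11.9  12.5 169. ]
```

```bash
sed -i 's/(.75-th)\/.35,-1,1) if th<1.1 else -11/(.6-th)\/.2,-1,1)/' arc.py; python3 arc.py | sed -n 10,18p; python3 -m crank '[[-0.2,0,0.02,0,-1],[-0.1,0,0.01,0,-1],[0,0,0,0,-1]]'; python3 -m crank '[[-0.08,0,0,0,-1],[0,0,0,0,-1]]' ; python3 -m crank '[[-0.08,0,0,0,-1],[0,0,0,0,-1]]'; python3 -c "
from h import *
where()"
```

```text
0.9 pad [ 31.6 242.8] tcp [ 20.6 415.8] rows [-0.096  0.084]
0.8 pad [ 35.1 239.1] tcp [ 24.1 412.1] rows [-0.088  0.093]
0.7 pad [ 38.2 235. ] tcp [ 32.7 408. ] rows [-0.215  0.102]
0.6 pad [ 40.9 230.7] tcp [ 40.9 403.7] rows [-0.205  0.109]
0.5 pad [ 43.2 226.1] tcp [ 48.7 399.1] rows [-0.193  0.115]
0.4 pad [ 44.9 221.3] tcp [ 55.9 394.3] rows [-0.182  0.12 ]
0.3 pad [ 46.2 216.3] tcp [ 57.2 389.3] rows [-0.032  0.124]
0.2 pad [ 47.  211.2] tcp [ 58.  384.2] rows [-0.019  0.127]
0.1 pad [ 47.2 206.1] tcp [ 58.2 379.1] rows [-0.007  0.128]
time: 10.3
eef_pos: [0.5044, -0.0774, 0.4295]
eef_rot: [0.073, 0.997, 0.0, -0.0]
contact_force: [-0.5, -0.2, 0.5]
finger_gap: 0.0
time: 10.55
eef_pos: [0.5074, -0.0778, 0.4297]
eef_rot: [0.073, 0.997, -0.0, -0.0]
contact_force: [0.5, -0.3, -0.0]
finger_gap: 0.0001
time: 10.8
eef_pos: [0.5106, -0.0783, 0.4297]
eef_rot: [0.073, 0.997, -0.0, -0.0]
contact_force: [-1.3, 0.5, 1.6]
finger_gap: 0.0002
t 10.8 tcp local [-1.670e+01  3.000e-01  4.297e+02] yaw of jaws vs duct y 0.0 F local [-1.3  0.4  1.6] gap 0.2
```

```bash
python3 -m crank '[[-0.064,0,0,0,-1],[-0.064,0,0.005,0,-1],[0,0,0,0,-1]]' ; python3 -m crank '[[-0.064,0,0.006,0,-1],[-0.064,0,0.008,0,-1],[0,0,0,0,-1]]'; python3 -c "
from h import *
where()"
```

```text
time: 11.18
eef_pos: [0.5154, -0.079, 0.4296]
eef_rot: [0.073, 0.997, -0.0, -0.0]
contact_force: [-5.9, 0.8, 4.3]
finger_gap: -0.0001
time: 11.55
eef_pos: [0.5205, -0.0797, 0.4291]
eef_rot: [0.073, 0.997, -0.0, -0.0]
contact_force: [-6.4, 0.4, 3.1]
finger_gap: 0.0001
t 11.55 tcp local [-6.600e+00  3.000e-01  4.291e+02] yaw of jaws vs duct y 0.0 F local [-6.4 -0.6  3.1] gap 0.1
```

```bash
python3 -m crank '[[-0.063,0,0.014,0,-1],[-0.062,0,0.014,0,-1],[0,0,0,0,-1]]' ; python3 -m crank '[[-0.061,0,0.02,0,-1],[-0.061,0,0.02,0,-1],[0,0,0,0,-1]]'; python3 -m crank '[[-0.059,0,0.026,0,-1],[-0.058,0,0.026,0,-1],[0,0,0,0,-1]]'; python3 -c "
from h import *
where()"
```

```text
time: 11.92
eef_pos: [0.5254, -0.0805, 0.428]
eef_rot: [0.073, 0.997, -0.0, -0.0]
contact_force: [-6.6, 1.4, 5.4]
finger_gap: 0.0003
time: 12.3
eef_pos: [0.5302, -0.0812, 0.4266]
eef_rot: [0.073, 0.997, -0.0, -0.0]
contact_force: [-6.7, 0.9, 6.1]
finger_gap: 0.0004
time: 12.68
eef_pos: [0.5349, -0.0819, 0.4246]
eef_rot: [0.073, 0.997, -0.0, -0.0]
contact_force: [-6.4, 0.8, 7.1]
finger_gap: -0.0
t 12.68 tcp local [8.000e+00 3.000e-01 4.246e+02] yaw of jaws vs duct y 0.0 F local [-6.5 -0.2  7.1] gap -0.0
```

```bash
python3 -m crank '[[-0.056,0,0.031,0,-1],[-0.055,0,0.032,0,-1],[-0.053,0,0.036,0,-1],[-0.052,0,0.038,0,-1],[0,0,0,0,-1]]' ; python3 -m crank '[[-0.049,0,0.042,0,-1],[-0.047,0,0.042,0,-1],[-0.045,0,0.046,0,-1],[-0.043,0,0.047,0,-1],[0,0,0,0,-1]]';  python3 - bar <<'E'
from h import *
where()
im,d=r.read_camera('wrist'); cv2.imwrite('pics/w8.png',cv2.resize(im[120:400,170:470],None,fx=2.2,fy=2.2,interpolation=cv2.INTER_CUBIC))
E
```

```text
time: 13.3
eef_pos: [0.5436, -0.0832, 0.4194]
eef_rot: [0.073, 0.997, -0.0, 0.001]
contact_force: [-2.3, 0.3, 8.2]
finger_gap: 0.0002
time: 13.92
eef_pos: [0.5511, -0.0842, 0.4124]
eef_rot: [0.073, 0.997, -0.0, 0.001]
contact_force: [0.5, 0.5, 8.1]
finger_gap: 0.0
t 13.93 tcp local [2.430e+01 3.000e-01 4.124e+02] yaw of jaws vs duct y 0.0 F local [0.4 0.5 8.1] gap 0.0
```

View pics/w8.png

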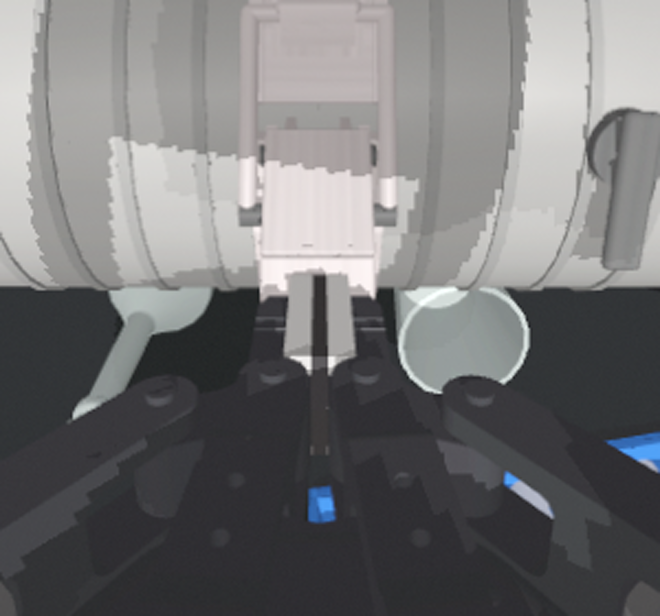

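```bash
python3 -m crank '[[-0.11,0,0.05,0,-1],[-0.105,0,0.052,0,-1],[-0.104,0,0.054,0,-1],[-0.1,0,0.055,0,-1],[0,0,0,0,-1]]' ; python3 -m crank '[[-0.098,0,0.057,0,-1],[-0.095,0,0.058,0,-1],[-0.092,0,0.06,0,-1],[-0.09,0,0.06,0,-1],[0,0,0,0,-1]]';  python3 -c "
from h import *
where()"
```

```text
time: 14.6
eef_pos: [0.5677, -0.0867, 0.4029]
eef_rot: [0.073, 0.997, -0.0, -0.0]
contact_force: [-1.3, 0.3, 2.8]
finger_gap: 0.0001
time: 15.22
eef_pos: [0.5825, -0.0889, 0.3933]
eef_rot: [0.073, 0.997, 0.0, -0.0]
contact_force: [-0.2, -0.8, 0.6]
finger_gap: 0.0001
t 15.22 tcp local [5.610e+01 3.000e-01 3.933e+02] yaw of jaws vs duct y 0.0 F local [-0.1 -0.8  0.6] gap 0.1
```

```bash
cat > lev.py <<'E'
from h import *
s,_=where(); L=loc(cloud('w',r.read_camera('wrist')[1],r.calibration('wrist')))
for a in range(-60,66,6):
    m=(abs(L[...,1])<9)&(L[...,0]>=a)&(L[...,0]<a+6)&(L[...,2]<262)
    if m.sum()>5: print(a+3,m.sum(),np.percentile(L[m][:,2],[10,50,90]).round(1))
E
python3 lev.py
```

```text
t 15.22 tcp local [5.610e+01 3.000e-01 3.933e+02] yaw of jaws vs duct y 0.0 F local [-0.1 -0.8  0.6] gap 0.1
-57 292 [189.1 190.2 191. ]
-51 436 [189.1 190.  190.8]
-45 335 [189.8 201.3 202.9]
-39 480 [201.8 202.6 203.5]
-33 478 [190.  202.  203.3]
-27 395 [188.5 189.7 190.8]
-21 358 [189.5 190.7 191.8]
-15 353 [184.  191.2 192.8]
-9 593 [184.3 212.9 214.5]
-3 481 [214.5 215.7 216.8]
3 485 [216.9 218.  219.3]
9 484 [219.2 220.4 221.6]
15 497 [221.6 222.8 224.2]
21 469 [223.8 224.8 225.7]
27 396 [223.9 224.7 225.6]
33 359 [222.3 223.3 224.2]
39 352 [221.3 222.  222.8]
45 1556 [221.  243.  257.7]
51 399 [220.1 243.8 258. ]
57 96 [257.1 257.7 258.3]
63 98 [257.1 257.7 258.5]
```

```bash
python3 -m crank '[[-0.015,0,0.063,0,-1],[-0.015,0,0.063,0,-1],[-0.01,0,0.063,0,-1],[0,0,0,0,-1]]' ; python3 -m crank '[[0,0,0.06,0,-1],[0,0,0.06,0,-1],[0,0,0.06,0,-1],[0,0,0,0,-1]]';  python3 lev.py | sed -n '1p;10,30p'
```

```text
time: 15.78
eef_pos: [0.5838, -0.0891, 0.3858]
eef_rot: [0.073, 0.997, -0.0, -0.0]
contact_force: [0.0, 0.5, -0.3]
finger_gap: 0.0001
time: 16.27
eef_pos: [0.5838, -0.0891, 0.3787]
eef_rot: [0.073, 0.997, -0.0, -0.0]
contact_force: [0.3, -0.3, 0.3]
finger_gap: 0.0001
t 16.27 tcp local [5.740e+01 3.000e-01 3.787e+02] yaw of jaws vs duct y 0.0 F local [ 0.3 -0.3  0.3] gap 0.1
-9 696 [184.2 198.1 214.6]
-3 568 [213.5 214.3 215.1]
3 530 [213.5 214.3 215.1]
9 502 [213.5 214.3 215.1]
15 490 [213.5 214.3 215. ]
21 475 [213.5 214.2 215. ]
27 412 [213.  213.8 214.8]
33 302 [209.1 210.9 212.4]
39 265 [205.2 206.8 208.2]
45 2460 [209.8 240.9 258.5]
51 622 [198.6 228.6 251.7]
57 245 [242.6 251.3 254.2]
63 368 [243.  254.1 259.7]
```

```bash
python3 -m crank '[[0,0,0.05,0,-1],[0,0,0.03,0,-1],[0,0,0,0,-1]]' ; python3 -m crank '[[0,0,0.025,0,-1],[0,0,0,0,-1]]'
```

```text
time: 16.7
eef_pos: [0.5838, -0.0891, 0.3757]
eef_rot: [0.073, 0.997, -0.0, -0.0]
contact_force: [0.5, -1.2, 0.6]
finger_gap: 0.0004
time: 16.95
eef_pos: [0.5838, -0.0891, 0.3747]
eef_rot: [0.073, 0.997, -0.0, -0.0]
contact_force: [0.4, 0.4, 0.2]
finger_gap: 0.0001
```

```bash
python3 -m crank '[[0,0,0.025,0,-1],[0,0,0,0,-1]]' ; python3 -m crank '[[0,0,0.025,0,-1],[0,0,0,0,-1]]'; python3 -m crank '[[0,0,0.025,0,-1],[0,0,0,0,-1]]'
```

```text
time: 17.2
eef_pos: [0.5838, -0.0891, 0.3737]
eef_rot: [0.073, 0.997, -0.0, -0.0]
contact_force: [-0.5, -0.8, 0.5]
finger_gap: 0.0002
time: 17.45
eef_pos: [0.5838, -0.0891, 0.3727]
eef_rot: [0.073, 0.997, -0.0, -0.0]
contact_force: [0.7, -0.9, -0.1]
finger_gap: 0.0001
time: 17.7
eef_pos: [0.5839, -0.0891, 0.3722]
eef_rot: [0.073, 0.997, -0.0, 0.0]
contact_force: [0.3, 0.3, 4.1]
finger_gap: 0.0001
```

```bash
python3 -m crank '[[0,0,-0.3,0,-1],[0,0,-1,0,-1],[0.5,0,-1,0,-1],[1,0,-0.5,0,-1],[1,0,0,0,-1]]' >/dev/null; python3 -m crank '[[1,0,0,0,-1],[0.5,0,0,0,-1],[0,0,0,0,-1],[0,0,0,0,-1],[0,0,0,0,-1]]';python3 lev.py; python3 - <<'E'
from h import *
im,d=r.read_camera('wrist'); cv2.imwrite('pics/w9.png',cv2.resize(im,(800,500),interpolation=cv2.INTER_CUBIC))
E
```

```text
time: 18.95
eef_pos: [0.4262, -0.0659, 0.4836]
eef_rot: [0.073, 0.997, 0.0, -0.0]
contact_force: [0.2, 0.8, 0.8]
finger_gap: -0.0001
t 18.95 tcp local [-1.019e+02  2.000e-01  4.836e+02] yaw of jaws vs duct y 0.0 F local [0.1 0.8 0.8] gap -0.1
-57 240 [171.4 183.6 190. ]
-51 37 [188.7 189.4 190. ]
27 33 [213.1 213.8 214.3]
33 15 [209.8 210.7 212.5]
39 16 [205.7 206.1 208.4]
45 20 [201.2 202.5 204. ]
51 19 [196.2 196.7 197.5]
57 11 [195.8 196.8 197.3]
```

View pics/w9.png

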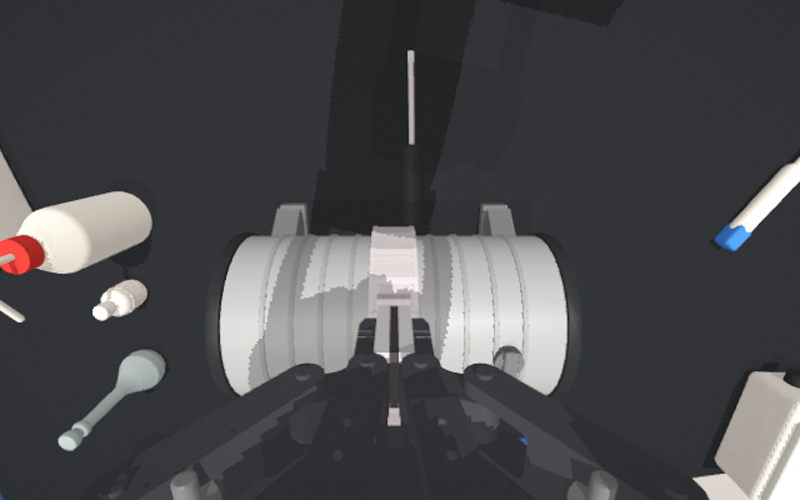

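```bash
python3 -c "
from h import *
where(); print(r.job_done())"
```

```text
t 19.05 tcp local [-1.020e+02  3.000e-01  4.835e+02] yaw of jaws vs duct y 0.01 F local [ 0.4 -0.1  0.2] gap 0.1
the job is handed in; nothing more can be done
None
```

The clamp is fastened and the job is handed in at about 19 s of the 64 s allowed.

- **Hooking:** I gripped the loop bar by its ends at 20 N and lowered it outside the lip to just above the foot. Then I drew it in under the hook until it met the post, at about 13 N, with the lever still up.
- **Closing:** I released the loop and pressed the lever pad round its arc with the closed fingertips. The highest reading was about 9.6 N. The lever snapped over centre ahead of the fingers, and a light touch of about 4 N confirmed it was on its stop.
- **Last checks:** With the fingers just clear of the lever, its straight part read flat at 214.3 mm (206 mm pivot + 8 mm I inferred for the strip's offset). After I backed away, the parts of the lever still in view read the same heights. The robot was touching nothing.
- **Surroundings:** The wash bottle, sample bottle, pipette, screwdriver and the flask in view looked undisturbed in the last picture. The beaker and the flask beside the duct were hidden behind the gripper there. I last saw them standing in place partway through closing the lever.
- **Small disagreements:** My measured frame is about 1 mm off the given dimensions in x. The bar also slipped about 3 mm in the grip on the way down, and I corrected for that with the wrist camera. In the last picture the fingers hid the loop bar. I last saw it hooked while the lever was coming down, and the keeper had by then moved in about 11 mm.

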